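# Snap the long column into its clip stand

## Robot

A 7-joint arm with a two-finger parallel gripper is mounted at the origin on the work surface. World frame = base frame: x ahead of the robot, y to its left, z up, the work surface at z = 0. Lengths are in m, angles in rad, forces in N, time in s.
With the tool pointing down it reaches from about 0.35 to 0.9 m from the base axis. Payload 7.2 kg.
Tool frame: the origin (TCP) lies on the centre line of the jaws, within the pads' length; the fingertips stand 11 mm ahead of it and the grasp point (between the pads) lies 8 mm behind it (ctrl.tip_extent is the distance from the TCP to the fingertips, in m); z points along the fingers, y is the direction in which the jaws open and shut (so a half turn about z gives the same grasp; the last joint's range is limited). The gripper opens to 85 mm and grips with 20 to 120 N. Pads are 22 mm wide; open, the fingers measure 114 mm over their backs; the gripper's body (76 mm by 85 mm) begins 54 mm behind the grasp point. The pads swing forward as they close: fully open they stand 13 mm farther back than shut.
Start: joints at [1.122, 0.411, -0.013, 1.596, 0.006, 1.134, -0.082], TCP at [0.232, -0.58, 0.242] pointing down, gripper open.
Joint ranges: [-2.95, 2.95], [-0.29, 1.99], [-1.47, 1.44], [0.14, 2.54], [-1.03, 4.17], [0.13, 1.85], [-2.86, 2.86]. Speed limits (rad/s): [2.39, 2.39, 3.01, 3.01, 3.14, 3.14, 3.14].

## Interface

Orientations are given as a unit quaternion [w, x, y, z].
In Python, from rig import ctrl, jaws, camera, workorder gives the robot as it stands. Calls block until the motion is done:
- ctrl.move_ptp(position, orientation): joint-space move of the TCP to a pose.
- ctrl.move_straight(position, rate=0.15, ori=None): straight line of the TCP; ori=None keeps the orientation; rate is the mean speed in m/s.
- ctrl.move_j(angles): joint-space move.
- jaws.grip(opening, grasp_force=None): finger opening in m; grasp_force is the grip in N (None keeps the last); returns when the fingers have stopped.
- ctrl.wait(seconds).
- ctrl.inverse_kinematics(position, orientation): joint angles nearest the present ones, or None.
- ctrl.get_obs(): the state.
- camera(name): name is "side" or "top" or "wrist"; returns a dict with "color" (384x512x3 uint8, red, green, blue), "depth" (384x512 float32, m along the optical axis (not along the pixel's ray), 0 where there is no reading), "fovy" (degrees; the focal length in pixels is half the picture's height over the tangent of half this angle, whatever the lens; pixels are square), "cx", "cy" (the principal point, pixels), "R" (3x3) and "t" (3): a world point X has camera coordinates R X + t; the wrist camera has in their place "hand_eye" (4x4, takes a point from camera to tool coordinates, whose origin is the TCP and whose axes are the flange's). Camera axes: x right, y down, z forward; pixel columns grow to the right and rows downward; lengths in m; the calibration is good to about 2 mm. A picture is of the moment at which its call begins: read the wrist's pose just before it.
A pose or a line that the arm cannot do raises ctrl.PlanningError and nothing moves.
- workorder.close_job(): hands the job in, once; it reports no verdict.
The state is a dict: "time": time; "joint_positions": joint angles; "joint_vel": joint speeds; "tau": joint torques, N m; "eef_pos": TCP position; "eef_rot": TCP orientation; "force": force on the tool from outside, world axes, zero at the start; "wrist_torque": the same for the moment, N m; "gripper_width": finger opening in m.
Only numpy, scipy, OpenCV 4.12 (cv2) and the standard library are available. Lean on these libraries where they do the work, as an engineer would, in place of code of your own. Each camera call takes 0.05 s, during which the arm holds its last target. There are 200 camera calls.

## Task

Two steel columns lie on the lab bench. Pick up the longer one, lay it level across the two white spring clips of the empty stand, roughly centred, and press it straight down until it snaps fully home; stop pushing as soon as it has snapped, and let go. Leave the shorter column where it lies.

Things in the scene. Friction and masses are not known exactly. Their poses are not given: they have to be found in the camera images.
- long_mid (a point): Centre of the long column, the one to mount: steel tube 26 mm in diameter, a hexagonal fitting at each end (40 mm across flats, 20 mm long), 180 mm long in all plus a thin 10 mm stub each end; about 0.25 kg. It lies on a hexagon's flat, this point 20 mm above the bench. x axis along the tube. Grasp the bare tube at its middle from above, fingers closing across it.
- short_mid (a point): Centre of the short column, a bystander: same tube and fittings but only 110 mm long. This point is 20 mm above the bench. x axis along the tube. It stays where it is.
- clip_seat (a point): Where the column's centre must come to rest in the stand, its axis along this point's x (either way round); z up; 62 mm above the bench. The stand, fixed to the bench, is an aluminium plate 150 x 70 x 10 mm with two grey pillars 45 mm either side of this point along x, their rubber pads 13 mm below it. Between them, for 78 mm, fingers have free room down to the plate, 52 mm under this point.
- clip_mouth (a point): 28 mm above clip_seat, midway between the tips of the white sprung jaws, a pair 12 mm thick on each pillar. Their mouth is 42 mm wide here and narrows to 20 mm. A tube laid in it rests with its axis 19 mm above clip_seat; pushed with 10 to 13 N it passes a peak 16 to 12 mm above clip_seat, then the jaws snap over it and draw it down onto the pads, which give 1 mm per 6 N.
Not all that is in view belongs to the job. Leave any yellow look-alike of the part that bears long_mid alone. What is shaped like the part that bears clip_seat but yellow is not meant.

How it is judged:
On the way, in this order (a step that is already met when the one before it is completed fails the run):
1. the long column has been lifted off the bench (height (world z) of long_mid above 0.07 m), for 0.1 s.
2. the long column is pushed down past the peak, into both clips, while the fingers are on it (z of long_mid in the frame of clip_seat below 0.01 m and distance between long_mid and clip_seat below 0.022 m and angle between the x axis of long_mid and the x axis of clip_seat, either way round below 0.15 rad and contact force between the fingers and long_column above 0.5 N), for 0.1 s.
At the end, for the whole second after the job is handed in: The long column rests at the bottom of both clips: its centre within 4 mm of the seat's height and within 22 mm of the seat in all, its axis within 8 degrees of the seat's x axis, at rest; the short column is within 30 mm of where it began (z of long_mid in the frame of clip_seat between -0.006 and 0.004 m and distance between long_mid and clip_seat below 0.022 m and angle between the x axis of long_mid and the x axis of clip_seat, either way round below 0.15 rad and linear speed of long_column below 0.02 m/s and distance of short_mid from where it was at the start of the episode below 0.03 m); the robot touches nothing.
It fails at once if the column is pushed on hard after it is home: pressed into the stand with more than 60 N (contact force between long_column and stand above 60 N).
It fails at once if the short column is moved by more than 30 mm (distance of short_mid from where it was at the start of the episode above 0.03 m).
It also fails if it takes over 42 s, if anything falls off the work surface, if the arm or the gripper's body presses on something with over 40 N, if the wrist force passes 120 N, or if a joint passes its speed limit or range.

## Working session

There is one attempt and no reset: what is moved stays moved. The work goes in short steps, each a Python script; the robot and the scene stay as the last script left them, time stands still between calls to the robot, and variables do not carry over. Pictures are saved under pics/ and viewed, about 8 in all and at most 12, crops included, and the job is handed in when it is done.

```bash
mkdir -p pics; ls; cat > h.py <<'E'
from rig import ctrl, jaws, camera, workorder
import numpy as np, cv2
def f(c): return c["color"].shape[0]/2/np.tan(np.radians(c["fovy"])/2)
def cloud(c):
    d=c["depth"]; v,u=np.indices(d.shape); k=f(c)
    P=np.stack([(u-c["cx"])/k*d,(v-c["cy"])/k*d,d],-1)
    return (P-np.array(c["t"]))@np.array(c["R"])   # R^T (P-t)
def save(c,n): cv2.imwrite("pics/"+n,cv2.cvtColor(c["color"],cv2.COLOR_RGB2BGR))
E
python3 - <<'E'
from h import *
for n in("top","side"):
    c=camera(n); np.savez(n,**c); save(c,n+".png"); print(n,c["fovy"],c["R"],c["t"],(c["depth"]>0).mean())
o=ctrl.get_obs(); print(o)
E
```

```text
pics
top 57.32185634644645 [[ 0.02852498 -0.99959094 -0.00206758]
 [-0.9936868  -0.02813186 -0.10860545]
 [ 0.10850286  0.00515249 -0.99408278]] [-0.01827917  0.59769362  0.90275249] 0.9959309895833334
side 50.75157900894937 [[-0.9350346  -0.35398157 -0.02018267]
 [-0.22333666  0.63223844 -0.74188631]
 [ 0.27537434 -0.68918184 -0.67022188]] [0.53058215 0.18945665 0.99501029] 0.9960276285807291
{'time': 0.1, 'joint_positions': array([ 1.12179554,  0.41183267, -0.01273446,  1.5969197 ,  0.00562119,
        1.13428713, -0.08219649]), 'joint_vel': array([-0.00113001, -0.0009206 , -0.00039879, -0.00142492, -0.00051353,
       -0.0008315 ,  0.00018626]), 'tau': array([ 2.77409192e-03, -6.01823759e+01,  6.84270132e-01, -3.00087476e+01,
        1.39913207e-02,  6.44215965e-03, -4.80429128e-05]), 'eef_pos': array([ 0.23211318, -0.57986379,  0.24154572]), 'eef_rot': array([-6.80348111e-04,  9.81922895e-01,  1.89280033e-01, -1.86786482e-04]), 'force': array([-0.20487525, -0.50753853, -0.16273017]), 'wrist_torque': array([-0.01371738,  0.00342381,  0.05229353]), 'gripper_width': 0.08526499280948083}
```

View pics/top.png

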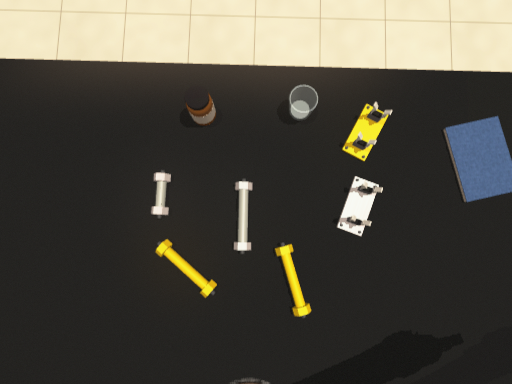

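View pics/side.png

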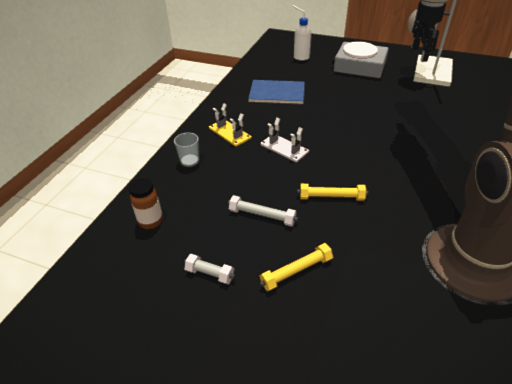

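Top view: the long steel column is at px (243,216), the short one at (161,194) and the white (empty) stand at (358,206). The yellow stand and the two yellow columns are decoys. Next I'll measure these in both views.

```bash
cat > m.py <<'E'
from h import *
def rect(P):
    (c,s,a)=cv2.minAreaRect((P[:,:2]*1000).astype(np.float32)); b=cv2.boxPoints((c,s,a))
    e=max((b[1]-b[0],b[2]-b[1]),key=np.linalg.norm); return np.round(c,1),np.round(s,1),round(np.degrees(np.arctan2(e[1],e[0]))%180,2)
def ray(c,uv,z):
    d=np.c_[(uv[:,0]-c["cx"])/f(c),(uv[:,1]-c["cy"])/f(c),np.ones(len(uv))]@c["R"]; o=-c["R"].T@c["t"]
    return o+d*((z-o[2])/d[:,2])[:,None]
boxes={"top":dict(long=(228,172,258,258),short=(145,165,178,222),stand=(330,170,392,242)),
 "side":dict(long=(220,188,305,230),short=(178,248,240,290),stand=(255,115,315,165))}
if __name__=="__main__":
  for n in boxes:
    c=dict(np.load(n+".npz")); W=cloud(c); hsv=cv2.cvtColor(c["color"],cv2.COLOR_RGB2HSV)
    print(n,"bench z",np.median(W[...,2][180:240,260:300]) )
    for k,(a,b,cc,d) in boxes[n].items():
        m=np.zeros(hsv.shape[:2],bool); m[b:d,a:cc]=True
        m&=(hsv[...,2]>90)&(hsv[...,1]<90)
        if k=="stand":
            z=W[...,2]; p=m&(abs(z-.01)<.006); uv=np.argwhere(p)[:,::-1].astype(float)
            print(k,"plate cloud",rect(W[p]),"ray",rect(ray(c,uv,.01)))
            J=W[m&(z>.055)]; _,lab,ctr=cv2.kmeans(J[:,:2].astype(np.float32),2,None,(3,50,1e-6),5,0)
            print(" high pts",len(J),ctr*1000,J[:,2].max(), [rect(J[lab[:,0]==i]) for i in(0,1)])
        else:
            uv=np.argwhere(m)[:,::-1].astype(float); P=W[m]; P=P[P[:,2]>.008]
            print(k,"cloud",rect(P),"ray z.03",rect(ray(c,uv,.03)),"zmax",np.percentile(P[:,2],95))
E
python3 m.py
```

```text
top bench z -0.0004915394758919066
long cloud (array([542.7,  25.5]), array([191.7,  61.4]), np.float32(1.08)) ray z.03 (array([542.4,  32.5]), array([191. ,  45.8]), np.float32(1.05)) zmax 0.04062270906607168
short cloud (array([534. , 159.7]), array([320.9, 112.4]), np.float32(57.95)) ray z.03 (array([595.5, 254.9]), array([ 46.2, 121.1]), np.float32(179.62)) zmax 0.0414882514642579
stand plate cloud (array([ 578.5, -277.5]), array([ 71.3, 149.5]), np.float32(160.39)) ray (array([ 578.5, -276.4]), array([ 71.6, 149.2]), np.float32(160.46))
 high pts 145 [[ 532.7731  -251.54605]
 [ 619.453   -294.7666 ]] 0.962285695415237 [(array([ 524.8, -145.6]), array([ 27.8, 283.2]), np.float32(95.87)), (array([ 620.9, -292.8]), array([49.9, 12.6]), np.float32(70.79))]
side bench z 0.002122827278250815
long cloud (array([374.7, 350.6]), array([176.7, 817. ]), np.float32(117.5)) ray z.03 (array([541.1,  37.1]), array([191.9,  59.4]), np.float32(0.73)) zmax 0.041954160459121134
short cloud (array([420.1, 471.4]), array([111.6, 635.2]), np.float32(128.84)) ray z.03 (array([591.9, 259.4]), array([ 49.2, 126.1]), np.float32(179.17)) zmax 0.04248868925194199
stand plate cloud (array([ 576.7, -314.4]), array([147. , 173.1]), np.float32(163.16)) ray (array([ 574.7, -309.1]), array([146., 168.]), np.float32(165.18))
 high pts 158 [[ 574.6104  -279.21106]
 [ 264.425    753.77765]] 0.8181415222432038 [(array([ 578.3, -279. ]), array([ 48.8, 106.7]), np.float32(162.14)), (array([264.4, 753.8]), array([0., 0.]), np.float32(0.0))]
```

Long column about (0.543, 0.032), axis 1°. Stand about (0.578, -0.277), axis 160.4°. I'll refine both with wrist views on the way.

```bash
cat >> h.py <<'E'
from scipy.spatial.transform import Rotation as Ro
def q(deg): t=np.radians(deg)/2; return [0,np.cos(t),np.sin(t),0]
def wrist():
    o=ctrl.get_obs(); c=camera("wrist"); w,x,y,z=o["eef_rot"]
    T=np.eye(4); T[:3,:3]=Ro.from_quat([x,y,z,w]).as_matrix(); T[:3,3]=o["eef_pos"]
    M=np.linalg.inv(T@np.array(c["hand_eye"])); c["R"]=M[:3,:3]; c["t"]=M[:3,3]; return c
E
python3 - <<'E'
from h import *
ctrl.move_ptp([.578,-.277,.30],q(-19.6)); c=wrist(); np.savez("w1",**c); save(c,"w1.png")
ctrl.move_ptp([.543,.032,.25],q(1.05)); c=wrist(); np.savez("w2",**c); save(c,"w2.png")
cv2.imwrite("pics/w.png",np.hstack([cv2.resize(cv2.imread(f"pics/w{i}.png"),(400,300)) for i in(1,2)]))
o=ctrl.get_obs(); print(o["time"],o["eef_pos"],o["force"],c["cx"],c["cy"],ctrl.tip_extent)
E
```

```text
3.0917 [0.54369428 0.02982529 0.25016329] [-0.29340244 -0.47934745 -0.80811861] 252.21267518741647 188.93581649127327 0.011
```

View pics/w.png

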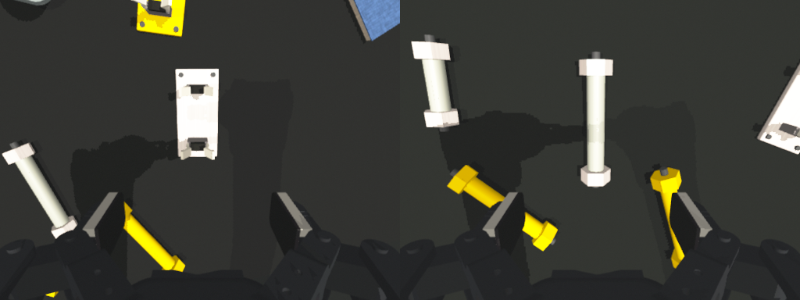

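The wrist views show the stand at full-res px ≈(253,145) and the long column at ≈(250,156), both clear and unobstructed. I'll measure from these.

```bash
python3 - <<'E'
from m import *
for n,k,b in(("w1","stand",(215,80,295,210)),("w2","long",(225,70,275,245))):
    c=dict(np.load(n+".npz")); W=cloud(c); hsv=cv2.cvtColor(c["color"],cv2.COLOR_RGB2HSV); z=W[...,2]
    m=np.zeros(z.shape,bool); m[b[1]:b[3],b[0]:b[2]]=1; m&=c["depth"]>0
    print(n,"bench",np.median(z[b[1]:b[3],b[0]-20:b[0]-5]))
    if k=="stand":
        p=m&(abs(z-.01)<.005)&(hsv[...,2]>90); print(rect(W[p]),rect(ray(c,np.argwhere(p)[:,::-1].astype(float),.01)))
        J=W[m&(z>.07)&(z<.11)]; _,l,ctr=cv2.kmeans(J.astype(np.float32),2,None,(3,50,1e-6),5,0); 
        print(len(J),ctr,J[:,2].max()); print([rect(J[l[:,0]==i]) for i in(0,1)])
        s=m&(z>.035)&(z<.055)&(hsv[...,2]<90); print("pads",rect(W[s]),np.median(z[s]))
    else:
        p=m&(z>.008)&(z<.06)&(hsv[...,2]>80); print(rect(W[p]),rect(ray(c,np.argwhere(p&(z>.036))[:,::-1].astype(float),.04)))
        P=W[p]; t=P[(P[:,2]>.028)&(abs(P[:,0]-.543)<.06)]; 
        v=cv2.fitLine(t[:,:2].astype(np.float32),2,0,.01,.01).ravel(); print("tube line",v,np.percentile(P[:,2],98),np.percentile(t[:,2],98)); print("x ends",P[P[:,2]>.03][:,0].min(),P[P[:,2]>.03][:,0].max())
E
```

```text
w1 bench -0.0010387617140189733
(array([ 579.5, -279.9]), array([ 70.2, 148.6]), np.float32(160.65)) (array([ 579.9, -280.1]), array([ 69.5, 147.9]), np.float32(160.72))
658 [[ 0.53762066 -0.26552016  0.08176266]
 [ 0.6222439  -0.29473248  0.08192049]] 0.0914171200340817
[(array([ 537., -265.]), array([47.8, 13.1]), np.float32(71.37)), (array([ 622.2, -294.3]), array([48.6, 12.1]), np.float32(70.82))]
pads (array([ 579.4, -280.2]), array([ 24.1, 101.8]), np.float32(159.66)) 0.0477935700044247
w2 bench -0.0009680787107190965
(array([540.9,  31.6]), array([195.6,  46.2]), np.float32(0.85)) (array([543.4,  31.7]), array([179.1,  27.4]), np.float32(0.85))
tube line [0.9999383  0.01110488 0.54576117 0.03195333] 0.039963018826209264 0.033213026220566794
x ends 0.4528606176259976 0.6330853288579296
```

```bash
python3 - <<'E'
from h import *
P=lambda: print({k:np.round(v,4) for k,v in ctrl.get_obs().items() if k in("time","eef_pos","force","gripper_width","eef_rot")})
P()
ctrl.move_ptp([.543,.0317,.10],q(.9)); P()
ctrl.move_straight([.543,.0317,.016],.1); P()
jaws.grip(.02,70); P()
ctrl.move_straight([.543,.0317,.20],.12); P()
c=camera("side"); save(c,"lift.png")
c=wrist(); np.savez("w3",**c); save(c,"w3.png")
cv2.imwrite("pics/l.png",np.hstack([cv2.resize(cv2.imread(f"pics/{i}.png"),(400,300)) for i in("lift","w3")]))
E
```

```text
{'time': np.float64(3.0917), 'eef_pos': array([0.5437, 0.0298, 0.2502]), 'eef_rot': array([4.0e-04, 1.0e+00, 7.4e-03, 2.0e-04]), 'force': array([-0.2934, -0.4793, -0.8081]), 'gripper_width': np.float64(0.0855)}
{'time': np.float64(3.7417), 'eef_pos': array([0.5441, 0.0312, 0.1008]), 'eef_rot': array([-0.0e+00,  1.0e+00,  7.2e-03,  5.0e-04]), 'force': array([-0.1221,  0.126 ,  0.8809]), 'gripper_width': np.float64(0.0852)}
{'time': np.float64(4.7333), 'eef_pos': array([0.5435, 0.0318, 0.0166]), 'eef_rot': array([-0.0e+00,  1.0e+00,  7.8e-03,  5.0e-04]), 'force': array([-0.3662,  0.1503,  0.7264]), 'gripper_width': np.float64(0.0855)}
{'time': np.float64(5.325), 'eef_pos': array([0.5432, 0.0318, 0.0165]), 'eef_rot': array([-0.0e+00,  1.0e+00,  7.8e-03,  2.0e-04]), 'force': array([-1.7519,  0.3354,  5.5388]), 'gripper_width': np.float64(0.0236)}
{'time': np.float64(7.0083), 'eef_pos': array([0.5426, 0.0317, 0.1993]), 'eef_rot': array([ 0.0e+00,  1.0e+00,  7.9e-03, -7.0e-04]), 'force': array([-0.6291, -0.4625, -2.9507]), 'gripper_width': np.float64(0.0236)}
```

View pics/l.png

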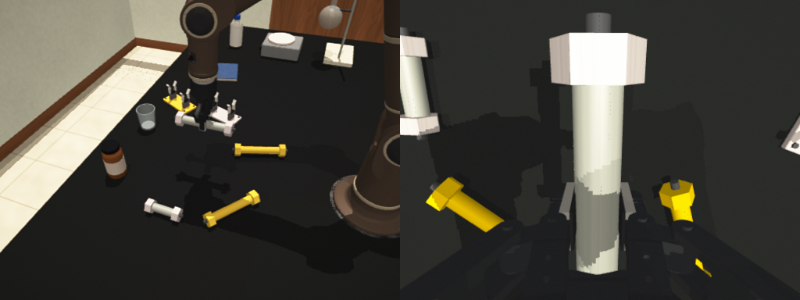

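The column is held mid-tube. Now I'll check its tilt and position in the hand from the wrist depth.

```bash
python3 - <<'E'
from m import *
c=dict(np.load("w3.npz")); W=cloud(c); v=c["color"].max(-1)
m=np.zeros(v.shape,bool); m[110:330,225:285]=1; m&=(v>60)&(W[...,2]>.15)
P=W[m]; 
b=np.arange(.50,.62,.015)
for a in b:
    s=P[(P[:,0]>=a)&(P[:,0]<a+.015)]
    if len(s)>10: print(round(a,3),len(s),np.percentile(s[:,2],95).round(4),((s[:,1].min()+s[:,1].max())/2).round(4),)
m=np.zeros(v.shape,bool); m[30:115,185:325]=1; m&=(v>90)&(W[...,2]>.15); H=W[m]; print("hex x",H[:,0].min(),H[:,0].max(),"y",H[:,1].min(),H[:,1].max(),"z",H[:,2].min(),H[:,2].max())
E
```

```text
0.5 54 0.2098 0.0313
0.515 1373 0.2152 0.0316
0.53 1646 0.2153 0.0318
0.545 1843 0.2152 0.0305
0.56 2008 0.2153 0.0316
0.575 2217 0.2152 0.0316
0.59 2399 0.2151 0.0317
0.605 1163 0.3299 0.0321
hex x 0.6092110169310166 0.6383577229007011 y 0.009642498052929976 0.056023986822708274 z 0.20016509163523213 0.3298796529762076
```

The column is level in the hand, with its axis 3 mm above the TCP and centred. Now I'll carry it over the stand and check the alignment.

```bash
python3 - <<'E'
from h import *
P=lambda: print({k:np.round(v,4) for k,v in ctrl.get_obs().items() if k in("time","eef_pos","force","gripper_width","eef_rot")})
ctrl.move_ptp([.5795,-.280,.17],q(-19.2)); ctrl.wait(.3); P()
ctrl.move_straight([.5795,-.280,.108],.08); ctrl.wait(.3); P()
for n in("top","side"):
    c=camera(n); np.savez("p"+n,**c); save(c,"p"+n+".png")
a=cv2.imread("pics/ptop.png")[150:262,295:445]; b=cv2.imread("pics/pside.png")[90:202,210:360]
cv2.imwrite("pics/p.png",np.hstack([cv2.resize(i,(400,300),interpolation=2) for i in(a,b)]))
E
```

```text
{'time': np.float64(8.6083), 'eef_pos': array([ 0.5799, -0.2789,  0.1703]), 'eef_rot': array([-1.000e-04,  9.861e-01, -1.659e-01,  2.000e-04]), 'force': array([ 0.9129, -0.1526, -2.9197]), 'gripper_width': np.float64(0.0243)}
{'time': np.float64(9.8333), 'eef_pos': array([ 0.5797, -0.2801,  0.1084]), 'eef_rot': array([ 1.000e-04,  9.860e-01, -1.668e-01,  3.000e-04]), 'force': array([ 0.6045,  1.1898, -3.0251]), 'gripper_width': np.float64(0.0243)}
```

View pics/p.png

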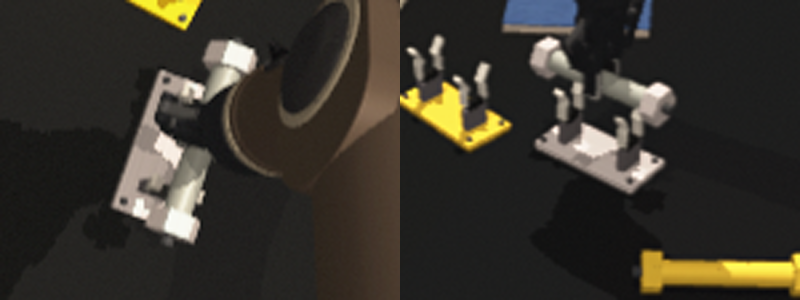

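The column is aligned above the clip mouths and parallel to the plate. Now a force-guarded press in small steps.

```bash
python3 - <<'E'
from h import *
x=[.5795,-.280]; f0=ctrl.get_obs()["force"][2]; pk=0
ctrl.move_straight(x+[.082],.06)
z=.082
while z>.0575:
    z-=.0015; ctrl.move_straight(x+[z],.03); o=ctrl.get_obs(); F=o["force"]; d=F[2]-f0
    print(round(o["time"],2),round(z,4),np.round(o["eef_pos"],4),np.round(F,1),round(d,1))
    if d>25 or (o["eef_pos"][2]<.061 and d>5 ): break
ctrl.wait(.15); o=ctrl.get_obs(); print(o["time"],o["eef_pos"],o["force"],o["wrist_torque"])
c=wrist(); np.savez("w4",**c); save(c,"w4.png")
c=camera("side"); save(c,"s4.png")
cv2.imwrite("pics/d.png",np.hstack([cv2.resize(i,(400,300)) for i in(cv2.imread("pics/w4.png"),cv2.imread("pics/s4.png")[90:202,210:360])]))
E
```

```text
10.77 0.0805 [ 0.5796 -0.2801  0.0807] [-0.4  0.  -3.4] -0.0
11.02 0.079 [ 0.5794 -0.28    0.079 ] [-0.6  0.7 -2.7] 0.6
11.27 0.0775 [ 0.58   -0.2797  0.0777] [ 0.9  1.5 -2. ] 1.4
11.52 0.076 [ 0.5803 -0.28    0.0769] [0.6 2.7 5. ] 8.4
11.77 0.0745 [ 0.5807 -0.2802  0.076 ] [-0.4  2.   7.8] 11.1
12.02 0.073 [ 0.5812 -0.2804  0.075 ] [ 1.1  1.5 10.8] 14.1
12.27 0.0715 [ 0.5815 -0.2805  0.0737] [ 0.7  1.  12.2] 15.5
12.52 0.07 [ 0.5817 -0.2806  0.0721] [0.8 1.4 9.9] 13.2
12.77 0.0685 [ 0.5816 -0.2805  0.0703] [1.7 0.9 7.9] 11.2
13.02 0.067 [ 0.5808 -0.2802  0.0677] [4.4 1.2 2.1] 5.4
13.27 0.0655 [ 0.5791 -0.2796  0.0646] [ 3.4  0.5 -4. ] -0.7
13.52 0.064 [ 0.5785 -0.2795  0.0628] [ 2.4  0.8 -7.9] -4.6
13.77 0.0625 [ 0.5786 -0.2796  0.0616] [  0.8   1.8 -10.5] -7.2
14.02 0.061 [ 0.5789 -0.2797  0.0605] [-0.7  2.1 -9.2] -5.9
14.27 0.0595 [ 0.5796 -0.2797  0.0595] [ 0.5  3.9 -6.8] -3.5
14.52 0.058 [ 0.58   -0.2802  0.0583] [ 2.1  3.1 -5.9] -2.5
14.77 0.0565 [ 0.5801 -0.2804  0.0574] [-0.3  2.5  3. ] 6.3
14.9167 [ 0.58007489 -0.28034578  0.05724216] [0.58407164 3.77818615 3.51076952] [ 0.57952811 -0.10083334  0.01747967]
```

View pics/d.png

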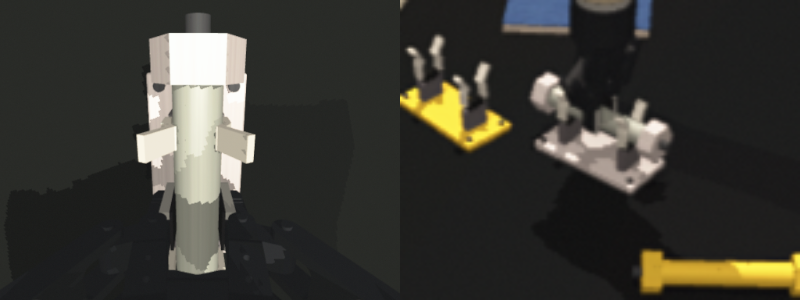

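It snapped home: the force peaked at 15.5 N, went to a downward pull, then reached firm contact at the seat. I'll release, retreat and check.

```bash
python3 - <<'E'
from m import *
jaws.grip(.085); o=ctrl.get_obs(); print(o["eef_pos"],o["force"],o["gripper_width"])
p=o["eef_pos"]; ctrl.move_straight([p[0],p[1],.25],.12); ctrl.wait(.2)
c=wrist(); save(c,"w5.png"); W=cloud(c); v=c["color"].max(-1)
t=camera("top"); save(t,"t5.png")
th=np.radians(-19.2); u=np.array([np.cos(th),np.sin(th)]); n=np.array([-u[1],u[0]])
D=W[...,:2]-[.5795,-.280]; a=D@u; b=D@n; z=W[...,2]; V=(v>60)&(c["depth"]>0)&(abs(b)<.03)
for s in np.arange(-.09,.1,.02):
    m=V&(abs(a-s)<.008)&(abs(b)<.009)&(z>.04)&(z<.11)
    if m.sum()>5: print(round(s,2),m.sum(),"ztop",np.percentile(z[m],[50,95]).round(4))
h=V&(z>.062)&(z<.1); print("ends",np.percentile(a[h],[0.3,99.7]))
T=W[V&(z>.06)&(abs(a)<.035)&(abs(b)<.02)]; print("tube line",cv2.fitLine(T[:,:2].astype(np.float32),2,0,.01,.01).ravel(), "y off",np.median((T[:,:2]-[.5795,-.280])@n))
hsv=cv2.cvtColor(t["color"],cv2.COLOR_RGB2HSV); m=np.zeros(v.shape,bool); m[165:222,145:178]=1; m&=(hsv[...,2]>90)&(hsv[...,1]<90)
print("short",rect(ray(t,np.argwhere(m)[:,::-1].astype(float),.03)))
o=ctrl.get_obs();print(o["time"],o["force"])
cv2.imwrite("pics/e.png",np.hstack([cv2.resize(cv2.imread(f"pics/{i}.png"),(400,300)) for i in("w5","t5")]))
E
```

```text
[ 0.57946031 -0.28004093  0.05642002] [ 0.07909619 -0.65570428  0.25741451] 0.08510504002192708
-0.09 114 ztop [0.0805 0.0815]
-0.07 297 ztop [0.0777 0.0812]
-0.05 241 ztop [0.0726 0.0741]
-0.03 258 ztop [0.0726 0.0741]
-0.01 272 ztop [0.0726 0.0741]
0.01 296 ztop [0.0724 0.0742]
0.03 314 ztop [0.0724 0.0743]
0.05 320 ztop [0.0725 0.0741]
0.07 362 ztop [0.0751 0.0813]
0.09 307 ztop [0.08   0.0813]
ends [-0.08944087  0.09895346]
tube line [ 0.9421411  -0.33521646  0.5805695  -0.28031236] y off 0.00010898036037192585
short (array([595.5, 254.9]), array([ 46.2, 121.1]), np.float32(179.62))
17.7 [-0.45925871 -0.75941311 -0.12138628]
```

View pics/e.png

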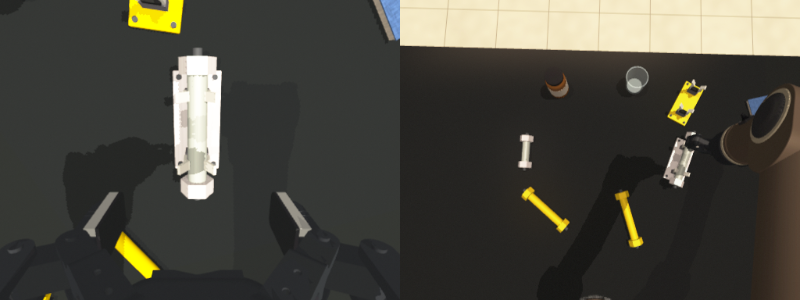

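The column sits level in both clips. Tube top is at 0.0742 m, so the axis is at about 0.0612–0.062 m; it is centred, and the short column hasn't moved. Handing in.

```bash
python3 -c "
from h import *
print(workorder.close_job())"
```

```text
the job is handed in; nothing more can be done
None
```

I picked up the long column, pressed it into the white stand's clips until it snapped home, let go and handed the job in at about 18 s. No verdict is reported.

- **Press:** the push peaked at 15.5 N. That is slightly above the stated 10–13 N. It then turned to a downward pull as the jaws snapped, and I stopped at 6 N of contact on the pads.
- **Final pose:** the column is level, with its axis about 0.061 m above the bench, roughly 1 mm below the 62 mm seat height. It sits across-axis within about 1 mm of the seat, and its axis is within 0.5° of the seat's. I did not measure the centring along the tube as closely: after release the visible end-to-end extent was about 5 mm off centre, but one stub was partly in it. The limit is 22 mm.
- **Short column and gripper:** the short column measured the same position before and after, and the gripper was well clear at the end.
- **Disagreement:** the side camera's stand and short-column measurements were contaminated by stray pixels. I used the top and wrist views, which differ by 2–3 mm on the stand's position, and took the wrist values.

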